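Put the mills away and bring the red one over the pan

TASK

Two dark pepper mills, one short and one tall, were left out on the counter: stand each fully down in the empty hole of its matching row of the rack (short row marked white, tall row marked black). Then draw the red-headed mill out of the rack and finish while holding it still over the saucepan, slanted at about 45 degrees with its foot end lowest, a few centimetres above the pan's rim and about over the pan's middle, touching nothing but the gripper. Leave the other mills in their holes and do not push the pan or the other things on the counter about.

Things in the scene. Friction and masses are not known exactly. Their poses are not given: they have to be found in the camera images.
- rack: Fixed wooden block 140 x 214 x 55 mm (x, y, z), two rows of three blind holes 37 mm wide, 43 mm deep (floor 12 mm above the counter), at its y = -78, 0, 78 mm. Origin: centre of underside. Row x = -41 mm (robot side, white strip): short mills; row x = +41 mm (black strip): tall mills. Each row has one empty hole, varying, with green felt at its bottom. Yaw within 0.35 rad.
- short_hole0 (a point): Centre of the mouth of hole 0 of the row for short mills, 55 mm above the counter. It may be occupied.
- short_hole1 (a point): Centre of the mouth of hole 1 of the row for short mills, 55 mm above the counter. It may be occupied.
- short_hole2 (a point): Centre of the mouth of hole 2 of the row for short mills, 55 mm above the counter. It may be occupied.
- tall_hole0 (a point): Centre of the mouth of hole 0 of the row for tall mills, 55 mm above the counter. It may be occupied.
- tall_hole1 (a point): Centre of the mouth of hole 1 of the row for tall mills, 55 mm above the counter. It may be occupied.
- tall_hole2 (a point): Centre of the mouth of hole 2 of the row for tall mills, 55 mm above the counter. It may be occupied.
- stray_short: Short dark pepper mill, 112 mm tall, 0.12 kg, same form and girth as the tall ones: round foot 34 mm in diameter up to 50 mm, waist 26 mm in diameter to 62 mm, round head 34 mm in diameter to 104 mm (grip here), 14 mm wide steel button to 112 mm. Origin: centre of its underside; z up through the head. Left out, standing upright on the counter between rack and pan.
- stray_tall: Tall pepper mill, dark wood, dark head, 150 mm tall, 0.16 kg: round foot 34 mm in diameter up to 60 mm, waist 26 mm in diameter to 100 mm, round head 34 mm in diameter to 142 mm (grip here), 14 mm wide steel button to 150 mm. Origin: centre of its underside; z up through the head. Left out, standing upright on the counter between rack and pan.
- mill_red: Tall pepper mill, dark wood, red head, 150 mm tall, 0.16 kg: round foot 34 mm in diameter up to 60 mm, waist 26 mm in diameter to 100 mm, round head 34 mm in diameter to 142 mm (grip here), 14 mm wide steel button to 150 mm. Origin: centre of its underside; z up through the head. The only red-headed one. It stands in the tall row of the rack.
- tall_a: Tall pepper mill, dark wood, dark head, 150 mm tall, 0.16 kg: round foot 34 mm in diameter up to 60 mm, waist 26 mm in diameter to 100 mm, round head 34 mm in diameter to 142 mm (grip here), 14 mm wide steel button to 150 mm. Origin: centre of its underside; z up through the head. Stands in the tall row; stays there.
- short_a: Short dark pepper mill, 112 mm tall, 0.12 kg, same form and girth as the tall ones: round foot 34 mm in diameter up to 50 mm, waist 26 mm in diameter to 62 mm, round head 34 mm in diameter to 104 mm (grip here), 14 mm wide steel button to 112 mm. Origin: centre of its underside; z up through the head. Stands in the short row; stays there.
- short_b: Short dark pepper mill, 112 mm tall, 0.12 kg, same form and girth as the tall ones: round foot 34 mm in diameter up to 50 mm, waist 26 mm in diameter to 62 mm, round head 34 mm in diameter to 104 mm (grip here), 14 mm wide steel button to 112 mm. Origin: centre of its underside; z up through the head. Stands in the short row; stays there.
- pan: Steel saucepan, loose, 0.9 kg, standing on a 10 mm thick cork trivet. Round, 164 mm in diameter at the rim, inside about 158 mm, rim 68 mm above its origin (78 mm above the counter), black straight handle along its +x to 208 mm from the centre. Origin: centre of its underside; z up.
- oil: Green glass bottle, 60 mm in diameter, 190 mm tall, at the back of the counter. Bystander. Origin: centre of underside.
- mug: Blue mug, 80 mm in diameter, 90 mm tall, at the back of the counter. Bystander. Origin: centre of underside.
- jar: Amber jar with a steel lid, 72 mm in diameter, 85 mm tall, left of and nearer than the rack. Bystander. Origin: centre of underside.
- bowl: White bowl, 110 mm in diameter, 50 mm tall, behind the rack. Bystander. Origin: centre of underside.

How it is judged:
By the outcome, as a careful person would: the job done as asked, in the order asked, and still so for the second after the job is handed in, while the arm keeps its last pose, push and grip.
It also fails if it takes over 72 s, if anything falls off the work surface, if the arm or the gripper's body presses on something with over 40 N, if the wrist force passes 120 N, or if a joint passes its speed limit or range.

ROBOT

A 6-joint arm with a two-finger parallel gripper is mounted at the origin on the work surface. World frame = base frame: x ahead of the robot, y to its left, z up, the work surface at z = 0. Lengths are in m, angles in degrees, forces in N, time in s.
With the tool pointing down it reaches from about 0.325 to 0.9 m from the base axis. Payload 6.1 kg.
Tool frame: the origin (TCP) lies between the finger pads; the fingertips stand 25 mm ahead of it and the grasp point (between the pads) lies 6 mm ahead of it; z points along the fingers, y is the line along which they close (so a half turn about z gives the same grasp; the last joint's range is limited). The gripper opens to 87 mm and grips with 3 to 60 N. Pads are 19 mm wide; open, the fingers measure 117 mm over their backs; the gripper's body (75 mm by 190 mm) begins 51 mm behind the grasp point.
Start: joints at [63.421, 12.628, 87.462, -0, 79.91, -7.225], TCP at [0.207, 0.59, 0.248] pointing down, gripper open.
Joint ranges: [-170.65, 170.65], [-52.31, 119.04], [5.05, 147.46], [-71.25, 251.25], [11.57, 151.72], [-153.62, 153.62]. Speed limits (degrees/s): [147.25, 147.25, 172.46, 180, 180, 180].

INTERFACE

Orientations are given as a 3x3 rotation matrix whose columns are the frame's x, y, z axes.
In Python, from station import arm, imaging gives the robot as it stands. The module is installed in compiled form; this text tells all that it offers.
- The arm moves only by the tool jog_arm, never from a script. Its argument "moves" is text: rows parted by semicolons, each of 7 numbers parted by spaces: the shift along the tool's x, y, z in cm, then the turn, a rotation vector about the tool's x, y, z in degrees, then the opening, from 0 (shut) to 1 (fully open). In form: x y z wx wy wz claw; .... A call has 1 to 5 rows; each row shifts and turns the commanded pose from where the row before left it, along the tool's axes as they then stand; what a row does not reach is not made up. A row lasts 1/12 s, in which the tool goes at most 41.7 mm and 7.16 degrees, less where a joint would pass 70% of its speed; a pose out of reach is approached as far as the arm can. A call with a gripper value outside its range is refused whole. The fingers move at their own pace and stop on an object; "squeeze" is the grip in N (left out, the last holds). Time passes only in rows, so rows that do not move let the fingers close. It gives the time, the measured TCP pose, the force, the opening and the grip force at its end, in the units of the state.
- arm.read_state(): the state, without advancing time (a new reading comes with each control period).
- imaging.snapshot(name): name is "side" or "top" or "wrist"; returns the picture (420x560x3 uint8, red, green, blue); there is no depth.
- imaging.get_calibration(name): a dict with "vertical_fov" (degrees; the focal length in pixels is half the picture's height over the tangent of half this angle, whatever the lens; pixels are square), "cx", "cy" (the principal point, pixels), "R" (3x3) and "t" (3): a world point X has camera coordinates R X + t; the wrist camera has in their place "mount" (4x4, takes a point from camera to tool coordinates, whose origin is the TCP and whose axes are the flange's). Camera axes: x right, y down, z forward; pixel columns grow to the right and rows downward; lengths in m; the calibration is good to about 2 mm. The wrist camera is an equidistant fisheye: a pixel r from the principal point sees the ray r / f radians off the axis. A picture is of the moment at which its call begins: read the wrist's pose just before it. get_calibration takes no time and is no camera call.
- arm.job_done(): hands the job in; it is judged then, once.
The state is a dict: "time": time; "qpos": joint angles; "dq": joint speeds; "joint_efforts": joint torques, N m; "eef_pos": TCP position; "eef_rot": TCP orientation; "force": force on the tool from outside, world axes, zero at the start; "moment": the same for the moment, N m; "width": finger opening in m; "finger_force": force on a finger pad.
Only numpy, scipy, OpenCV 4.12 (cv2) and the standard library are available. Lean on these libraries where they do the work, as an engineer would, in place of code of your own. Each camera call takes 0.05 s, during which the arm holds its last target. There are 200 camera calls.

## Working session

There is one attempt and no reset: what is moved stays moved. The work goes in short steps, Python scripts to look and compute and a tool call to move; the robot and the scene stay as the last step left them, time stands still between calls to the robot, and variables do not carry over. Pictures are saved under pics/ and viewed, at most 10 in all, crops included, and the job is handed in when it is done.

Besides the shell and the picture viewer there is one more tool, called after "Call:" as name(argument=value, ...) on one line, values as JSON. jog_arm: Moves the arm, as the interface text tells. Its arguments: {"type":"object","properties":{"moves":{"type":"string"},"squeeze":{"type":"number"}},"required":["moves"]}

```bash
mkdir -p pics
python3 - <<'E'
from station import arm, imaging
import cv2, numpy as np
s=arm.read_state(); print(s)
for n in ["side","top","wrist"]:
    im=imaging.snapshot(n); cv2.imwrite(f"pics/{n}0.png",im[:,:,::-1]); print(n,imaging.get_calibration(n))
E
```

```text
{'time': 0.0, 'qpos': array([ 6.34197034e+01,  1.26777269e+01,  8.75264382e+01, -3.94758938e-04,
        7.99141786e+01, -7.22542012e+00]), 'dq': array([ 0.08245525, -0.0078632 , -0.02726982,  0.02308906,  0.05969786,
       -0.05951221]), 'joint_efforts': array([-2.71709968e-05, -4.94612002e+01, -3.87375391e+01,  6.98952377e-02,
        5.71914087e-02, -9.02115835e-05]), 'eef_pos': array([0.2068744 , 0.58913036, 0.24640417]), 'eef_rot': array([[-9.43484246e-01,  3.31416104e-01, -9.18138833e-04],
       [ 3.31417279e-01,  9.43482466e-01, -1.85021683e-03],
       [ 2.53056239e-04, -2.04993750e-03, -9.99997867e-01]]), 'force': array([-0.12181293, -0.55117892,  0.59543451]), 'moment': array([ 0.01310818, -0.02750602,  0.03191874]), 'finger_force': 0.0, 'width': 0.08707589640951548}
side {'vertical_fov': 42.07836998250629, 'cx': 274.8449872101592, 'cy': 205.88551453593936, 'R': array([[-0.99940955, -0.03321665,  0.0087866 ],
       [-0.02949582,  0.69826214, -0.71523422],
       [ 0.01762234, -0.71507107, -0.6988296 ]]), 't': array([0.58400228, 0.04972991, 1.42584875])}
top {'vertical_fov': 52.332078712569455, 'cx': 279.248785973673, 'cy': 209.3980019036075, 'R': array([[ 0.07075694, -0.99748894, -0.00304347],
       [-0.97212801, -0.06827362, -0.22428963],
       [ 0.22351864,  0.01882869, -0.97451778]]), 't': array([0.00873036, 0.59083739, 1.10340371])}
wrist {'vertical_fov': 65.70646984690485, 'cx': 278.13744536775175, 'cy': 208.59620646675646, 'mount': array([[-8.01446071e-04, -9.69229118e-01, -2.46159044e-01,
         6.64146257e-02],
       [ 9.99997781e-01, -2.97209485e-04, -2.08556305e-03,
         1.23427319e-03],
       [ 1.94822763e-03, -2.46160169e-01,  9.69227205e-01,
        -1.36724230e-01],
       [ 0.00000000e+00,  0.00000000e+00,  0.00000000e+00,
         1.00000000e+00]])}
```

View pics/top0.png

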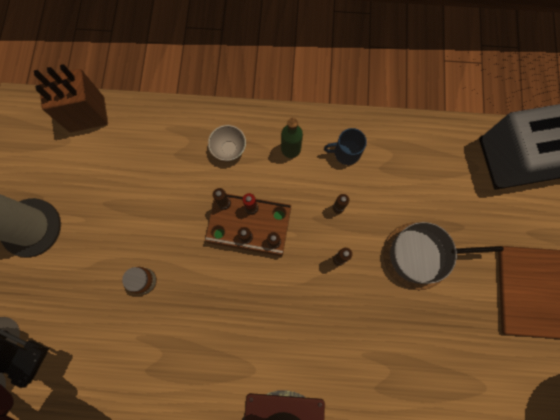

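View pics/side0.png

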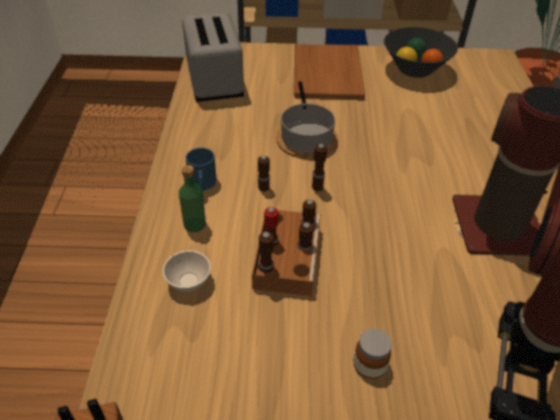

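The top view shows the red mill at (250,200) in the middle of the tall row. The empty tall hole is at (279,215) and the empty short hole at (218,233). Strays are at (341,204) and (344,256), and the side view shows the latter is the tall one. The pan is at about (420,255). Next I'll zoom both views to get exact features.

Run:
```python
import cv2, numpy as np
t=cv2.imread("pics/top0.png")[180:290,195:365]; s=cv2.imread("pics/side0.png")[135:300,235:345]
a=cv2.resize(t,None,fx=4.7,fy=4.7,interpolation=cv2.INTER_CUBIC)
a=np.clip(a.astype(float)*1.8,0,255).astype(np.uint8)
cv2.imwrite("pics/topz.png",a); print(a.shape)
b=cv2.resize(s,None,fx=3.6,fy=3.6,interpolation=cv2.INTER_CUBIC)
w=cv2.imread("pics/wrist0.png"); 
cv2.imwrite("pics/sidez.png",np.hstack([np.clip(b.astype(float)*1.6,0,255).astype(np.uint8),]))
```

```text
(517, 799, 3)
```

View pics/topz.png

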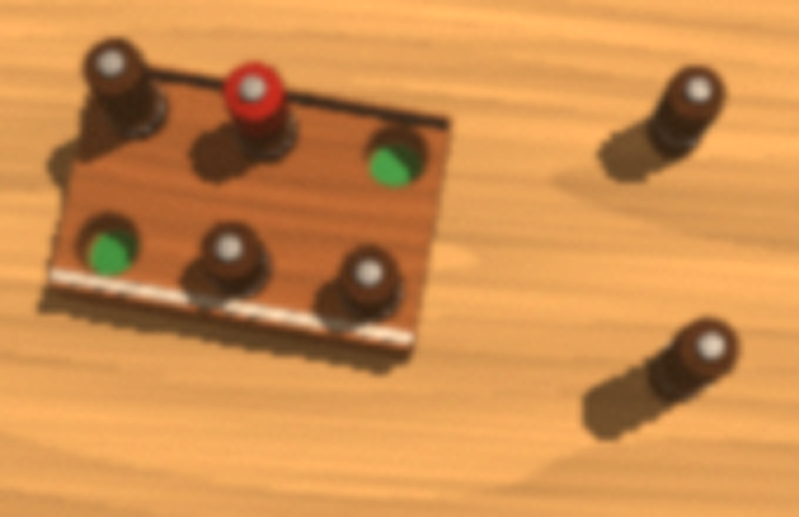

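The zoom shows the steel buttons as bright grey blobs: tall row (111,63) and red (253,88), short row (229,247) and (369,272), strays (699,91) and (712,346). The green felt marks the empty holes at (397,157) and (107,247).

```bash
cat > h.py <<'E'
import numpy as np, cv2
from station import arm, imaging
def cam(n):
    c=imaging.get_calibration(n); return c,210/np.tan(np.radians(c['vertical_fov']/2))
def ray(n,uv,st=None):
    c,f=cam(n); d=np.array([(uv[0]-c['cx'])/f,(uv[1]-c['cy'])/f,1.])
    if n!='wrist': return -c['R'].T@c['t'], c['R'].T@d
    r=np.hypot(d[0],d[1]); d=np.array([d[0]/r*np.sin(r),d[1]/r*np.sin(r),np.cos(r)]) if r>0 else d
    M=c['mount']; R=np.array(st['eef_rot']); return R@M[:3,3]+st['eef_pos'], R@M[:3,:3]@d
def plane(n,uv,z,st=None):
    o,d=ray(n,uv,st); return o+d*(z-o[2])/d[2]
def proj(n,X,st=None):
    c,f=cam(n)
    if n!='wrist': p=c['R']@X+c['t']; return np.array([c['cx']+f*p[0]/p[2],c['cy']+f*p[1]/p[2]])
    M=c['mount']; p=M[:3,:3].T@(np.array(st['eef_rot']).T@(X-st['eef_pos'])-M[:3,3])
    a=np.arctan2(np.hypot(p[0],p[1]),p[2]); k=f*a/np.hypot(p[0],p[1]); return np.array([c['cx']+k*p[0],c['cy']+k*p[1]])
def tri(r1,r2):
    (a,d),(b,e)=r1,r2; d=d/np.linalg.norm(d);e=e/np.linalg.norm(e)
    t=np.linalg.lstsq(np.c_[d,-e],b-a,rcond=None)[0]; p,q=a+d*t[0],b+e*t[1]; return (p+q)/2,np.linalg.norm(p-q)
def blob(im,uv,w=6,mode='grey'):
    "weighted centroid of low-saturation bright pixels (button) near uv; im RGB"
    u,v=int(round(uv[0])),int(round(uv[1])); p=im[v-w:v+w+1,u-w:u+w+1].astype(float)
    g=p[...,2] if mode=='grey' else p[...,1]-p[...,0]
    g=np.clip(g-(g.max()*.5+np.median(g)*.5 if mode=='grey' else 5),0,None)
    y,x=np.mgrid[v-w:v+w+1,u-w:u+w+1]; return np.array([(g*x).sum(),(g*y).sum()])/g.sum()
E
python3 - <<'E'
from h import *
im=cv2.imread("pics/top0.png")[...,::-1]; si=cv2.imread("pics/side0.png")[...,::-1]
z=lambda u,v:(u/4.7+195,v/4.7+180)
P={}
for n,uv,h in [('tall_a',(111,63),.162),('red',(253,88),.162),('sa',(229,247),.124),('sb',(369,272),.124),('s_far',(699,91),.112),('s_near',(712,346),.150)]:
    b=blob(im,z(*uv),4); P[n]=plane('top',b,h); print(n,b.round(2),P[n].round(4))
for n,uv in [('ts',(397,157)),('ss',(107,247))]:
    b=blob(im,z(*uv),8,'green'); print(n,b.round(2),plane('top',b,.012).round(4))
for n,uv in [('fr',(450,121)),('nr',(412,335)),('nl',(50,270))]: print(n,plane('top',z(*uv),.055).round(4))
for n in P:
    q=proj('side',P[n]); print(n,q.round(1),end=' ')
    b=blob(si,q,5); print(b.round(1),*[x.round(4) for x in tri(ray('top',proj('top',P[n])),ray('side',b))])
g=(im[...,2].astype(int)>0)
hsv=cv2.cvtColor(im.copy(),cv2.COLOR_RGB2HSV)
m=((hsv[...,1]<70)).astype(np.uint8); m[:,:370]=0; m[:200]=0;m[310:]=0;m[:,470:]=0
for c in cv2.findContours(m,0,2)[0]:
    if cv2.contourArea(c)>300: print('pan?',cv2.contourArea(c),cv2.fitEllipse(c),cv2.minEnclosingCircle(c))
E
```

```text
tall_a [218.4  192.81] [0.5992 0.2054 0.162 ]
red [248.58 198.22] [0.5905 0.1278 0.162 ]
sa [243.53 232.25] [0.5091 0.1366 0.124 ]
sb [273.37 237.51] [0.5009 0.059  0.124 ]
s_far [343.37 198.63] [ 0.6195 -0.1177  0.112 ]
s_near [346.13 253.11] [ 0.4704 -0.1246  0.15  ]
ts [277.6  215.27] [0.5839 0.0549 0.012 ]
ss [218.01 233.84] [0.5183 0.2195 0.012 ]
fr [0.6041 0.0195 0.055 ]
nr [0.4762 0.0331 0.055 ]
nl [0.4991 0.2453 0.055 ]
tall_a [265.4 233.5] [265.4 234.2] [0.5995 0.2057 0.1604] 0.0003
red [270.9 208.4] [270.7 209. ] [0.5909 0.128  0.1604] 0.0
sa [306.2 223.9] [306.  224.5] [0.5094 0.1367 0.1222] 0.0001
sb [309.4 200.6] [309.2 201.1] [0.5011 0.059  0.1226] 0.0001
s_far [263.4 156.4] [263.  156.3] [ 0.62   -0.1178  0.1121] 0.001
s_near [320.8 144.9] [320.7 145.1] [ 0.4706 -0.1248  0.1493] 0.0001
pan? 2053.5 ((418.7322082519531, 254.88558959960938), (47.92573928833008, 54.9703483581543), 142.56292724609375) ((420.0, 254.5), 29.517044067382812)
```

View pics/wrist0.png

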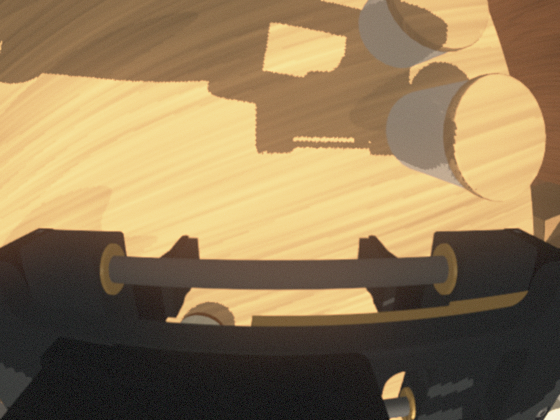

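The cameras agree: the short stray is at (0.620,-0.118), the tall one at (0.470,-0.125), and the rack yaw is about -6.2°. I'll align the tool's yaw with the rack and move over it for a wrist view, which will be more accurate.

Call:
jog_arm(moves="0 0 0 0 0 -6.5 0.62; 0 0 0 0 0 -6.6 0.62; -2.4 -1.9 0 0 0 0 0.62; -2.4 -1.9 0 0 0 0 0.62; -2.4 -1.9 0 0 0 0 0.62", squeeze=30)

```text
time: 0.57
eef_pos: [0.2726, 0.5244, 0.247]
eef_rot: [[-0.994, 0.107, -0.0], [0.107, 0.994, -0.001], [0.0, -0.001, -1.0]]
force: [0.5, -0.1, -0.4]
width: 0.0616
finger_force: 0.0
```

Call:
jog_arm(moves="-2.4 -1.9 0 0 0 0 0.62; -2.4 -1.9 0 0 0 0 0.62; -2.4 -1.9 0 0 0 0 0.62; -2.4 -1.9 0 0 0 0 0.62; -2.4 -1.9 0 0 0 0 0.62")

```text
time: 0.98
eef_pos: [0.3821, 0.4164, 0.2473]
eef_rot: [[-0.994, 0.109, -0.0], [0.109, 0.994, -0.0], [0.0, -0.0, -1.0]]
force: [0.4, -0.1, -0.0]
width: 0.0543
finger_force: 0.0
```

Call:
jog_arm(moves="-2.4 -1.9 0 0 0 0 0.62; -2.4 -1.9 0 0 0 0 0.62; -2.4 -1.9 0 0 0 0 0.62; -2.4 -1.9 0 0 0 0 0.62; -2.4 -1.9 0 0 0 0 0.62")

```text
time: 1.4
eef_pos: [0.4911, 0.3089, 0.2473]
eef_rot: [[-0.994, 0.109, -0.0], [0.109, 0.994, -0.0], [0.0, -0.0, -1.0]]
force: [-0.3, 0.1, -0.5]
width: 0.0537
finger_force: 0.0
```

Call:
jog_arm(moves="-2.4 -1.9 0 0 0 0 0.62; -2.4 -1.9 0 0 0 0 0.62; -2.4 -1.9 0 0 0 0 0.62; 0 0 0 0 0 0 0.62; 0 0 0 0 0 0 0.62")

```text
time: 1.82
eef_pos: [0.5564, 0.2443, 0.2469]
eef_rot: [[-0.994, 0.112, -0.001], [0.112, 0.994, -0.0], [0.001, -0.0, -1.0]]
force: [-0.1, 0.1, -0.8]
width: 0.0538
finger_force: 0.0
```

Run:
```python
from h import *
import pickle
s=arm.read_state(); im=imaging.snapshot("wrist"); cv2.imwrite("pics/w1.png",im[...,::-1]); pickle.dump(s,open("w1.pkl","wb"))
print(s['eef_pos'],s['eef_rot'].round(4),s['qpos'].round(1))
for X in [(.5992,.2054,.162),(.5905,.1278,.162),(.5091,.1366,.124),(.5009,.059,.124),(.582,.0503,.055),(.5175,.2141,.055)]: print(proj('wrist',np.array(X),s).round(1))
```

```text
[0.55635057 0.24427625 0.24689104] [[-9.937e-01  1.119e-01 -1.100e-03]
 [ 1.119e-01  9.937e-01 -2.000e-04]
 [ 1.100e-03 -3.000e-04 -1.000e+00]] [ 16.3  10.3  90.2   0.   79.6 -67.3]
[233.1 281. ]
[139.1 277. ]
[145.5 169.4]
[ 72.9 173.3]
[115.3 233.7]
[243.9 158.8]
```

View pics/w1.png

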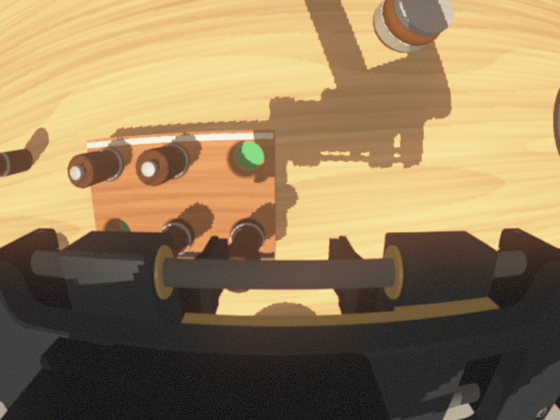

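The wrist view agrees with the top-camera estimate to about 3 px: short-row buttons at (148,169) and (76,172), green felt at (248,155). The gripper hides the tall row, so I'll move further and measure again.

Call:
jog_arm(moves="-3.3 -3 0 0 0 0 0.62; -3.3 -3 0 0 0 0 0.62; -3.3 -3 0 0 0 0 0.62; 0 0 0 0 0 0 0.62; 0 0 0 0 0 0 0.62")

```text
time: 2.28
eef_pos: [0.6386, 0.1515, 0.2469]
eef_rot: [[-0.994, 0.111, -0.001], [0.111, 0.994, 0.0], [0.001, 0.0, -1.0]]
force: [-0.0, 1.6, 0.3]
width: 0.0539
finger_force: 0.0
```

Run:
```python
from h import *
s=arm.read_state(); im=imaging.snapshot("wrist"); 
print(s['eef_pos'],s['eef_rot'].round(4))
big=im.copy()
L=[('ta',(.5992,.2054,.162)),('red',(.5905,.1278,.162)),('sa',(.5091,.1366,.124)),('sb',(.5009,.059,.124)),('tall',(.4704,-.1246,.15)),('ts',(.582,.0503,.055)),('ss',(.5175,.2141,.055))]
for n,X in L:
    X=np.array(X); q=proj('wrist',X,s); cv2.circle(big,tuple(int(round(v)) for v in q),2,(255,255,255),-1)
    if n in('ts','ss'): print(n,q.round(1)); continue
    b=blob(im,q,8); b=blob(im,b,8); print(n,q.round(1),b.round(1),plane('wrist',b,X[2],s).round(4))
    cv2.circle(big,tuple(int(round(v)) for v in b),1,(0,255,255),-1)
c=cv2.resize(big[60:280,40:440],None,fx=2,fy=2,interpolation=cv2.INTER_CUBIC); cv2.imwrite("pics/w2.png",c[...,::-1]); cv2.imwrite("pics/w2raw.png",im[...,::-1])
```

```text
[0.63863166 0.15148168 0.24692018] [[-9.938e-01  1.108e-01 -1.100e-03]
 [ 1.108e-01  9.938e-01  3.000e-04]
 [ 1.100e-03  1.000e-04 -1.000e+00]]
ta [348.3 159.4] [347.4 154.3] [0.5956 0.2051 0.162 ]
red [235.1 158.9] [239.3 153. ] [0.5868 0.1312 0.162 ]
sa [240.6  53.8] [242.   57.1] [0.5121 0.1375 0.124 ]
sb [148.6  61.7] [151.8  63.2] [0.5029 0.0617 0.124 ]
tall [-17.8  82.1] [-17.9  75.8] [ 0.4637 -0.1245  0.15  ]
ts [175.2 151. ]
ss [326.2  69.2]
```

View pics/w2.png

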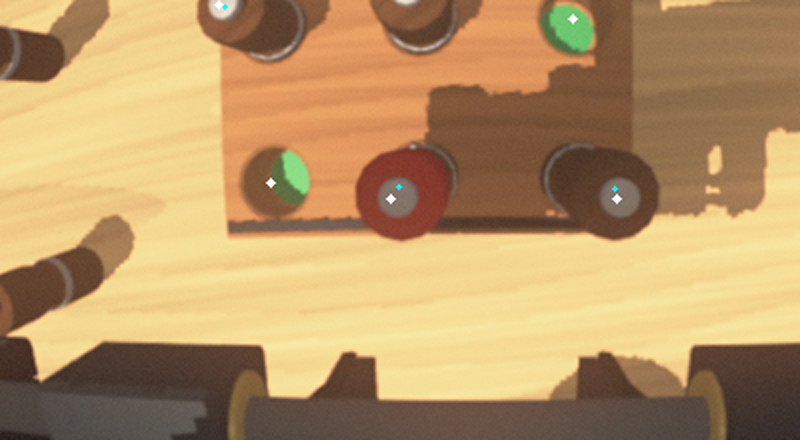

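The zoomed wrist view shows the red button at about (398,197), tall_a's at (618,197), and the tall empty hole at (277,184) in crop pixels. The predicted marks are 2–4 px off, partly because the shaded buttons were picked badly. I'll segment by saturation and fit the rack pose.

```bash
cat >> h.py <<'E'
def sat(im,uv,w=10,thr=None):
    "centroid of the low-saturation blob nearest uv"
    u,v=int(round(uv[0])),int(round(uv[1])); u0,v0=max(u-w,0),max(v-w,0)
    p=im[v0:v+w+1,u0:u+w+1].astype(float); S=1-p.min(2)/(p.max(2)+1); thr=thr or (S.min()+np.median(S))/2
    n,l,st,c=cv2.connectedComponentsWithStats((S<thr).astype(np.uint8)); 
    k=min(range(1,n),key=lambda i:np.hypot(*(c[i]+(u0,v0)-uv))-3*np.sqrt(st[i,4])); return c[k]+(u0,v0),st[k,4]
E
python3 - <<'E'
from h import *
import pickle
from scipy.optimize import least_squares
s2=dict(eef_pos=np.array([0.63863166,0.15148168,0.24692018]),eef_rot=np.array([[-.9938,.1108,-.0011],[.1108,.9938,.0003],[.0011,.0001,-1]]))
s1=pickle.load(open("w1.pkl","rb"))
im={'w2':cv2.imread("pics/w2raw.png")[...,::-1],'w1':cv2.imread("pics/w1.png")[...,::-1],'t':cv2.imread("pics/top0.png")[...,::-1],'s':cv2.imread("pics/side0.png")[...,::-1]}
L={'ta':((41,78),.162),'red':((41,0),.162),'sa':((-41,0),.124),'sb':((-41,-78),.124)}
G={'w2':{'ta':(349,158),'red':(239,158),'sa':(242,58),'sb':(151,63)},'w1':{'sa':(148,169),'sb':(76,172)},
 't':{'ta':(218.4,192.8),'red':(248.6,198.2),'sa':(243.5,232.2),'sb':(273.4,237.5)},'s':{'ta':(265.4,234.2),'red':(270.7,209),'sa':(306,224.5),'sb':(309.2,201.1)}}
N={'w2':('wrist',s2),'w1':('wrist',s1),'t':('top',None),'s':('side',None)}
def fit(Ob):
    def f(p):
        R=np.array([[np.cos(p[2]),-np.sin(p[2])],[np.sin(p[2]),np.cos(p[2])]]);return np.ravel([R@np.array(a)/1e3+p[:2]-b for a,b in Ob])
    r=least_squares(f,[.55,.13,-.1]); p=r.x;R=np.array([[np.cos(p[2]),-np.sin(p[2])],[np.sin(p[2]),np.cos(p[2])]])
    print(p.round(4),'res mm',(r.fun*1e3).round(1),'ts',(R@[.041,-.078]+p[:2]).round(4),'ss',(R@[-.041,.078]+p[:2]).round(4))
A=[]
for k in G:
    Ob=[]
    for n,uv in G[k].items():
        b,a=sat(im[k],uv,9 if k[0]=='w' else 4); P=plane(N[k][0],b,L[n][1],N[k][1]); print(k,n,b.round(1),a,P.round(4)); Ob.append((L[n][0],P[:2]))
    fit(Ob); A+=Ob
fit(A)
E
```

```text
w2 ta [347.6 153.4] 49 [0.595  0.2053 0.162 ]
w2 red [239.6 153.1] 43 [0.5869 0.1314 0.162 ]
w2 sa [243.   54.5] 123 [0.51   0.1385 0.124 ]
w2 sb [151.3  61.7] 114 [0.5015 0.0614 0.124 ]
[ 0.5483  0.1341 -0.0922] res mm [ 1.4  2.8  2.3 -1.1 -2.5 -0.5 -1.2 -1.2] ts [0.582  0.0527] ss [0.5147 0.2156]
w1 sa [147.9 169. ] 116 [0.5091 0.1389 0.124 ]
w1 sb [ 75.3 172.4] 121 [0.5006 0.0621 0.124 ]
[ 0.5499  0.1347 -0.1107] res mm [ 0.   0.3 -0.  -0.3] ts [0.582  0.0527] ss [0.5178 0.2168]
t ta [218.2 193. ] 23 [0.5987 0.2059 0.162 ]
t red [248.2 198.4] 19 [0.59   0.1287 0.162 ]
t sa [243.3 232.2] 27 [0.5092 0.1372 0.124 ]
t sb [272.8 237.6] 26 [0.5005 0.0603 0.124 ]
[ 0.5496  0.133  -0.1084] res mm [ 0.1  0.2  0.3 -0.1 -0.3  0.3 -0.1 -0.4] ts [0.5819 0.0511] ss [0.5173 0.215 ]
s ta [265.4 234.7] 29 [0.5991 0.2087 0.162 ]
s red [270.9 209.7] 18 [0.5903 0.132  0.162 ]
s sa [306. 225.] 23 [0.5095 0.1399 0.124 ]
s sb [309.3 202.1] 24 [0.501  0.0641 0.124 ]
[ 0.55    0.1362 -0.1093] res mm [ 0.2  0.5  0.4 -0.3 -0.3  0.8 -0.3 -1. ] ts [0.5822 0.0542] ss [0.5177 0.2182]
[ 0.5493  0.1345 -0.1042] res mm [ 3.3  2.6  3.3 -1.2 -1.4  0.3 -1.  -0.2 -0.5 -0.1 -0.1 -0.9 -0.5  1.9
  0.1  1.5 -0.6  1.6 -0.1  0.9 -0.8 -0.9 -0.2 -1.7 -1.  -1.1 -0.5 -2.9] ts [0.582  0.0527] ss [0.5167 0.2164]
```

x is consistent across views (tall hole 0.582, short hole 0.5177), and y averages 0.0525 and 0.2163. Now the tall stray.

Call:
jog_arm(moves="1.4 -2.9 0 0 0 0 0.62; 1.4 -2.9 0 0 0 0 0.62; 1.4 -2.9 0 0 0 0 0.62; 1.4 -2.9 0 0 0 0 0.62; 1.4 -2.9 0 0 0 0 0.62")

```text
time: 2.75
eef_pos: [0.5512, 0.017, 0.2475]
eef_rot: [[-0.994, 0.106, -0.0], [0.106, 0.994, 0.001], [0.0, 0.001, -1.0]]
force: [0.1, -0.0, 0.3]
width: 0.054
finger_force: 0.0
```

Call:
jog_arm(moves="1.4 -2.9 0 0 0 0 0.62; 1.4 -2.9 0 0 0 0 0.62; 1.4 -2.9 0 0 0 0 0.62; 1.4 -2.9 0 0 0 0 0.62; 1.4 -2.9 0 0 0 0 0.62")

```text
time: 3.17
eef_pos: [0.4665, -0.1197, 0.2476]
eef_rot: [[-0.994, 0.106, 0.0], [0.106, 0.994, 0.0], [-0.0, 0.001, -1.0]]
force: [0.3, -1.1, 0.9]
width: 0.0538
finger_force: 0.0
```

Call:
jog_arm(moves="0 0 0 0 0 0 0.62; 0 0 0 0 0 0 0.62; 0 0 0 0 0 0 0.62; 0 0 0 0 0 0 0.62")

```text
time: 3.5
eef_pos: [0.4682, -0.1193, 0.2476]
eef_rot: [[-0.994, 0.107, 0.0], [0.107, 0.994, 0.001], [-0.0, 0.001, -1.0]]
force: [-0.3, 0.8, -0.3]
width: 0.054
finger_force: 0.0
```

Call:
jog_arm(moves="-0.26 -0.35 2 0 0 0 0.62; 0 0 3 0 0 0 0.62; 0 0 3 0 0 0 0.62; 0 0 2.5 0 0 0 0.62; 0 0 1.2 0 0 0 0.62")

```text
time: 3.92
eef_pos: [0.4684, -0.1223, 0.1267]
eef_rot: [[-0.994, 0.107, -0.005], [0.107, 0.994, 0.003], [0.005, 0.002, -1.0]]
force: [-0.3, -0.1, 0.3]
width: 0.0536
finger_force: 0.0
```

Call:
jog_arm(moves="0 0 0 0 0 0 0.62; 0 0 0 0 0 0 0.62; 0 0 0 0 0 0 0.62")

```text
time: 4.17
eef_pos: [0.4711, -0.1243, 0.1317]
eef_rot: [[-0.994, 0.107, 0.002], [0.107, 0.994, -0.001], [-0.002, -0.0, -1.0]]
force: [-0.7, -0.2, -0.1]
width: 0.0543
finger_force: 0.0
```

Call:
jog_arm(moves="0 0 0 0 0 0 0.2; 0 0 0 0 0 0 0.2; 0 0 0 0 0 0 0.2; 0 0 0 0 0 0 0.2; 0 0 0 0 0 0 0.2", squeeze=30)

```text
time: 4.58
eef_pos: [0.4704, -0.1249, 0.1312]
eef_rot: [[-0.994, 0.109, 0.001], [0.109, 0.994, -0.0], [-0.001, 0.0, -1.0]]
force: [0.2, 0.1, 2.2]
width: 0.0335
finger_force: 30.0
```

Call:
jog_arm(moves="0 0 0 0 0 0 0.2; 0 0 0 0 0 0 0.2; 0 0 0 0 0 0 0.2; 0 0 0 0 0 0 0.2")

```text
time: 4.92
eef_pos: [0.4705, -0.1249, 0.1312]
eef_rot: [[-0.994, 0.109, 0.001], [0.109, 0.994, -0.0], [-0.001, -0.0, -1.0]]
force: [-1.0, 0.9, 5.7]
width: 0.0332
finger_force: 30.0
```

Gripped (33 mm, 30 N). Next, lift and carry it to the tall hole.

Call:
jog_arm(moves="0 0 -1 0 0 0 0.2; 0 0 -2.5 0 0 0 0.2; 0 0 -2.5 0 0 0 0.2; 0 0 -2 0 0 0 0.2; 0 0 -1 0 0 0 0.2")

```text
time: 5.33
eef_pos: [0.4708, -0.1254, 0.2234]
eef_rot: [[-0.994, 0.109, 0.003], [0.109, 0.994, -0.002], [-0.003, -0.001, -1.0]]
force: [0.9, 0.2, -1.2]
width: 0.033
finger_force: 30.0
```

Call:
jog_arm(moves="-0.9 2 0 0 0 0 0.2; -1.9 3.8 0 0 0 0 0.2; -1.9 3.8 0 0 0 0 0.2; -1.9 3.8 0 0 0 0 0.2; -1.6 3.4 0 0 0 0 0.2")

```text
time: 5.75
eef_pos: [0.5688, 0.0331, 0.2198]
eef_rot: [[-0.994, 0.109, -0.001], [0.109, 0.994, 0.0], [0.001, -0.0, -1.0]]
force: [0.1, 0.9, -1.6]
width: 0.0333
finger_force: 30.0
```

Call:
jog_arm(moves="-0.9 2 0 0 0 0 0.2; 0 0 0 0 0 0 0.2; 0 0 0 0 0 0 0.2; 0 0 0 0 0 0 0.2; 0 0 0 0 0 0 0.2")

```text
time: 6.17
eef_pos: [0.5788, 0.049, 0.22]
eef_rot: [[-0.994, 0.11, -0.001], [0.11, 0.994, -0.0], [0.001, -0.001, -1.0]]
force: [0.8, -0.1, -0.3]
width: 0.0335
finger_force: 30.0
```

Run:
```python
from h import *
s=arm.read_state(); print(s['eef_pos'].round(4),s['eef_rot'].round(4).tolist(),s['force'].round(1))
for n in("side","top"):
    im=imaging.snapshot(n); cv2.imwrite(f"pics/{n}2.png",im[...,::-1])
    for X in[(.582,.0525,.055),(*s['eef_pos'][:2],s['eef_pos'][2]-.131)]: print(n,proj(n,np.array(X)).round(1))
a=cv2.imread("pics/side2.png")[140:290,220:350];b=cv2.imread("pics/top2.png")[150:300,215:345]
cv2.imwrite("pics/c2.png",np.hstack([cv2.resize(x,None,fx=3,fy=3,interpolation=cv2.INTER_CUBIC) for x in(a,b)]))
```

```text
[0.5788 0.049  0.22  ] [[-0.9939, 0.11, -0.0013], [0.11, 0.9939, -0.0005], [0.0012, -0.0006, -1.0]] [ 0.8 -0.1 -0.3]
side [275.3 217.9]
side [276.8 207.2]
top [278.3 212.7]
top [279.4 211.2]
```

View pics/c2.png

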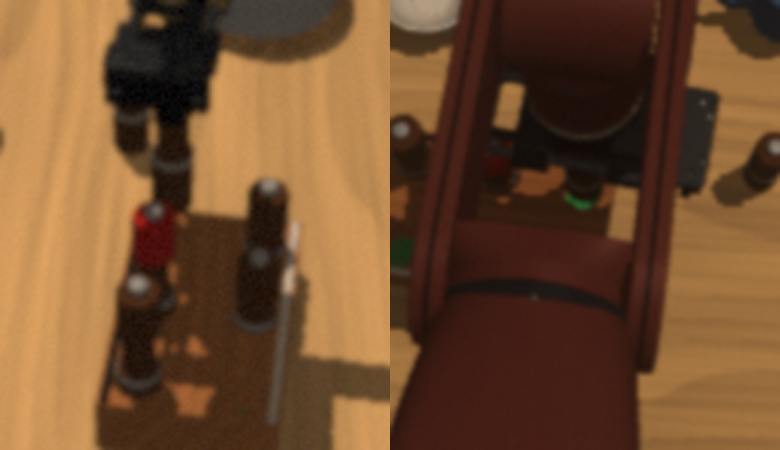

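The held mill hangs straight in the side view, with its foot over the hole area, 3–4 mm short. I'll correct that and lower gently while watching the force.

Call:
jog_arm(moves="-0.28 0.39 1 0 0 0 0.2; 0 0 1.5 0 0 0 0.2; 0 0 0.3 0 0 0 0.2; 0 0 0 0 0 0 0.2; 0 0 0 0 0 0 0.2")

```text
time: 6.68
eef_pos: [0.5825, 0.0535, 0.1923]
eef_rot: [[-0.994, 0.109, -0.001], [0.109, 0.994, 0.0], [0.001, -0.0, -1.0]]
force: [0.4, -0.4, -0.9]
width: 0.0331
finger_force: 30.0
```

Call:
jog_arm(moves="0 0 0.2 0 0 0 0.2; 0 0 0.2 0 0 0 0.2; 0 0 0.2 0 0 0 0.2; 0 0 0.2 0 0 0 0.2; 0 0 0.1 0 0 0 0.2")

```text
time: 7.1
eef_pos: [0.5841, 0.0535, 0.1858]
eef_rot: [[-0.994, 0.109, 0.004], [0.109, 0.994, -0.0], [-0.004, -0.0, -1.0]]
force: [-2.0, -2.0, 11.6]
width: 0.0332
finger_force: 30.0
```

Run:
```python
from h import *
s=arm.read_state(); print(s['eef_pos'].round(4),s['force'].round(2),s['moment'].round(3))
```

```text
[0.5841 0.0535 0.1858] [-1.97 -2.01 11.64] [-0.035  0.387  0.014]
```

Call:
jog_arm(moves="0 0 0 0 0 0 0.2; 0 0 0 0 0 0 0.2")

```text
time: 7.27
eef_pos: [0.584, 0.0535, 0.1858]
eef_rot: [[-0.994, 0.109, 0.003], [0.109, 0.994, -0.0], [-0.003, -0.0, -1.0]]
force: [-1.3, -1.2, 7.2]
width: 0.0329
finger_force: 30.0
```

Run:
```python
from h import *
s=arm.read_state(); print(s['eef_pos'].round(4),s['force'].round(2),s['moment'].round(3))
```

```text
[0.584  0.0535 0.1858] [-1.34 -1.19  7.17] [-0.056  0.358  0.019]
```

Contact on the rim (foot at 55 mm). The moment suggests contact on the -x/+y side, so I'll shift +x and slightly -y while pressing lightly.

Call:
jog_arm(moves="-0.08 -0.04 0 0 0 0 0.2; -0.08 -0.04 0 0 0 0 0.2; 0 0 0 0 0 0 0.2; 0 0 0 0 0 0 0.2")

```text
time: 7.6
eef_pos: [0.5852, 0.053, 0.1858]
eef_rot: [[-0.994, 0.109, 0.003], [0.109, 0.994, 0.0], [-0.003, 0.001, -1.0]]
force: [-3.2, 0.9, 8.0]
width: 0.0332
finger_force: 30.0
```

Run:
```python
from h import *
s=arm.read_state(); print(s['eef_pos'].round(4),s['force'].round(2),s['moment'].round(3))
```

```text
[0.5852 0.053  0.1858] [-3.17  0.88  8.05] [0.347 0.568 0.066]
```

Call:
jog_arm(moves="0.08 -0.1 0 0 0 0 0.2; 0.08 -0.1 0 0 0 0 0.2; 0 0 0 0 0 0 0.2; 0 0 0 0 0 0 0.2")

```text
time: 7.93
eef_pos: [0.5838, 0.0522, 0.1857]
eef_rot: [[-0.994, 0.109, 0.004], [0.109, 0.994, 0.003], [-0.004, 0.003, -1.0]]
force: [-0.3, 3.1, 6.0]
width: 0.0331
finger_force: 30.1
```

Call:
jog_arm(moves="0.1 0 0 0 0 0 0.2; 0.1 0 0 0 0 0 0.2; 0 0 0 0 0 0 0.2; 0 0 0 0 0 0 0.2")

```text
time: 8.27
eef_pos: [0.5821, 0.0524, 0.1857]
eef_rot: [[-0.994, 0.109, 0.005], [0.109, 0.994, 0.002], [-0.005, 0.003, -1.0]]
force: [0.9, 4.8, 5.4]
width: 0.0331
finger_force: 30.1
```

Run:
```python
from h import *
s=arm.read_state(); print(s['eef_pos'].round(4),s['force'].round(2),s['moment'].round(3))
```

```text
[0.5821 0.0524 0.1857] [0.87 4.8  5.38] [ 1.282 -0.256 -0.007]
```

Friction is holding the foot in place, so I'll hop instead: lift, settle, and reposition.

Call:
jog_arm(moves="0 0 -0.5 0 0 0 0.2; 0 0 -0.5 0 0 0 0.2; 0 0 0 0 0 0 0.2; 0 0 0 0 0 0 0.2; 0 0 0 0 0 0 0.2")

```text
time: 8.68
eef_pos: [0.5802, 0.0509, 0.1932]
eef_rot: [[-0.994, 0.109, -0.001], [0.109, 0.994, -0.0], [0.001, -0.0, -1.0]]
force: [0.3, 0.4, -1.1]
width: 0.0335
finger_force: 30.0
```

Run:
```python
from h import *
s=arm.read_state(); print(s['eef_pos'].round(4),s['eef_rot'].round(4).tolist(),s['force'].round(2),s['moment'].round(3))
ims={n:[imaging.snapshot(n) for _ in range(4)] for n in("side","top")}
im={n:np.mean(v,0).astype(np.uint8) for n,v in ims.items()}
for n in im: cv2.imwrite(f"pics/{n}3.png",im[n][...,::-1])
p=s['eef_pos']
for z in(.0,.055): print(*[(n,proj(n,np.array([p[0],p[1],p[2]-.131])).round(1) if z==0 else proj(n,np.array([.582,.0525,.055])).round(1)) for n in im])
a=im['side'][175:245,245:310];b=im['top'][185:240,250:310]
f=lambda x:np.clip(cv2.resize(x[...,::-1],(400,450),interpolation=cv2.INTER_CUBIC).astype(float)*1.8,0,255).astype(np.uint8)
cv2.imwrite("pics/c3.png",np.hstack([f(a),f(b)]))
```

```text
[0.5802 0.0509 0.1932] [[-0.994, 0.1091, -0.0006], [0.1091, 0.994, -0.0002], [0.0006, -0.0003, -1.0]] [ 0.3   0.44 -1.05] [ 0.016  0.025 -0.052]
('side', array([276. , 215.4])) ('top', array([278.8, 212.8]))
('side', array([275.3, 217.9])) ('top', array([278.3, 212.7]))
```

View pics/c3.png

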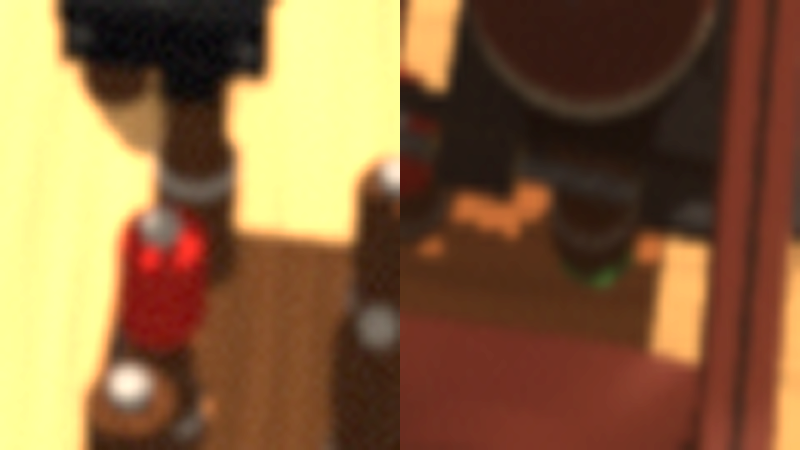

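The side crop shows the held mill centred at about u=277.2, where its TCP predicts 276.0. That suggests it hangs about 2–3 mm toward -x of the TCP. I'll measure its edges precisely in both views.

Run:
```python
from h import *
s=cv2.imread("pics/side3.png").astype(int)
print("side G rows, cols 264..292")
for r in range(190,216,2): print(r,s[r,264:292,1].tolist())
t=cv2.imread("pics/top3.png").astype(int)
print("top R, G cols 266..292")
for r in range(208,222,2): print(r,t[r,266:292,2].tolist(),t[r,266:292,1].tolist())
p=np.array([.5802,.0509,.1932-.131])
for h in(0,.03,.06,.08,.1): print(h,proj('side',p+[0,0,h]).round(1),proj('top',p+[0,0,h]).round(1))
```

```text
side G rows, cols 264..292
190 [31, 32, 38, 46, 52, 59, 48, 33, 20, 15, 12, 7, 10, 11, 13, 14, 24, 53, 92, 120, 135, 140, 142, 144, 145, 145, 147, 148]
192 [64, 66, 67, 69, 70, 67, 60, 47, 31, 23, 18, 18, 20, 17, 20, 19, 29, 60, 100, 127, 139, 142, 144, 145, 146, 145, 146, 149]
194 [80, 74, 73, 72, 71, 70, 62, 47, 34, 21, 22, 22, 20, 21, 18, 22, 30, 66, 106, 132, 143, 143, 144, 146, 145, 143, 144, 148]
196 [108, 85, 76, 73, 72, 69, 61, 47, 30, 22, 22, 22, 22, 21, 21, 21, 26, 52, 92, 122, 139, 143, 144, 144, 146, 144, 144, 147]
198 [140, 127, 111, 99, 91, 85, 65, 41, 27, 21, 20, 22, 18, 21, 19, 19, 19, 28, 54, 91, 123, 139, 143, 145, 145, 145, 143, 146]
200 [157, 155, 149, 144, 137, 119, 88, 54, 29, 22, 19, 20, 21, 17, 21, 18, 23, 27, 50, 85, 120, 137, 143, 145, 144, 143, 142, 146]
202 [156, 155, 153, 149, 140, 118, 90, 64, 50, 41, 33, 32, 29, 28, 30, 34, 39, 47, 63, 91, 123, 139, 143, 145, 143, 142, 142, 145]
204 [155, 155, 152, 149, 138, 112, 77, 52, 49, 52, 53, 53, 51, 50, 51, 51, 50, 48, 57, 87, 120, 138, 143, 144, 143, 141, 140, 143]
206 [156, 152, 144, 138, 126, 102, 70, 43, 34,
[... 1579 characters left out ...]
, 27, 27, 27, 27, 27, 26, 24, 19, 16, 15, 15, 16, 15, 16, 16, 17, 23, 32, 43, 52, 55, 57, 72, 96, 104]
218 [47, 46, 47, 47, 47, 47, 47, 46, 41, 34, 29, 28, 27, 28, 31, 33, 33, 39, 46, 49, 51, 55, 76, 115, 141, 148] [26, 26, 26, 27, 27, 27, 26, 27, 27, 26, 24, 21, 22, 28, 36, 40, 33, 29, 28, 28, 28, 32, 49, 79, 99, 105]
220 [46, 46, 46, 46, 46, 47, 46, 47, 46, 46, 45, 44, 44, 44, 45, 46, 47, 47, 48, 48, 49, 56, 87, 128, 147, 151] [26, 25, 26, 26, 25, 26, 25, 26, 26, 26, 26, 27, 28, 32, 33, 31, 28, 27, 27, 27, 27, 34, 57, 90, 104, 107]
0 [276.1 215.4] [278.8 212.8]
0.03 [276.2 206.8] [278.8 210.4]
0.06 [276.3 197.9] [278.7 207.8]
0.08 [276.4 191.8] [278.7 206.1]
0.1 [276.5 185.6] [278.7 204.2]
```

The edges show the mill sits on the TCP axis (side 276.4 vs 276.2, top 278.7 vs 278.8). So the top camera is right in y, and the tall hole is at y≈0.0508; the earlier tries were about 2 mm too high.

Call:
jog_arm(moves="-0.18 0 0 0 0 0 0.2; 0 0 0.3 0 0 0 0.2; 0 0 0.2 0 0 0 0.2; 0 0 0 0 0 0 0.2; 0 0 0 0 0 0 0.2")

```text
time: 9.5
eef_pos: [0.582, 0.0509, 0.1881]
eef_rot: [[-0.994, 0.109, -0.001], [0.109, 0.994, 0.0], [0.001, -0.0, -1.0]]
force: [-0.1, -0.4, -1.1]
width: 0.0335
finger_force: 30.0
```

Call:
jog_arm(moves="0 0 0.2 0 0 0 0.2; 0 0 0.2 0 0 0 0.2; 0 0 0.2 0 0 0 0.2; 0 0 0.1 0 0 0 0.2; 0 0 0 0 0 0 0.2")

```text
time: 9.92
eef_pos: [0.582, 0.0509, 0.1811]
eef_rot: [[-0.994, 0.109, -0.001], [0.109, 0.994, 0.0], [0.001, -0.0, -1.0]]
force: [0.1, 0.3, -0.2]
width: 0.0331
finger_force: 30.0
```

It's in. Next I'll seat it: the floor is at TCP z≈0.143.

Call:
jog_arm(moves="0 0 0.7 0 0 0 0.2; 0 0 0.9 0 0 0 0.2; 0 0 0.9 0 0 0 0.2; 0 0 0.8 0 0 0 0.2; 0 0 0 0 0 0 0.2")

```text
time: 10.33
eef_pos: [0.5808, 0.051, 0.1456]
eef_rot: [[-0.994, 0.109, -0.004], [0.109, 0.994, 0.0], [0.004, -0.0, -1.0]]
force: [0.4, 0.4, -1.8]
width: 0.0334
finger_force: 30.0
```

Call:
jog_arm(moves="0 0 0.2 0 0 0 0.2; 0 0 0.2 0 0 0 0.2; 0 0 0.2 0 0 0 0.2; 0 0 0 0 0 0 0.2; 0 0 0 0 0 0 0.2")

```text
time: 10.75
eef_pos: [0.5828, 0.0509, 0.1432]
eef_rot: [[-0.994, 0.109, 0.001], [0.109, 0.994, -0.0], [-0.001, 0.0, -1.0]]
force: [-1.6, 0.2, 1.8]
width: 0.0334
finger_force: 30.0
```

Seated (contact at 0.143). I'll release, rise, and go to the short stray.

Call:
jog_arm(moves="0 0 -0.2 0 0 0 0.62; 0 0 0 0 0 0 0.62; 0 0 0 0 0 0 0.62; 0 0 0 0 0 0 0.62; 0 0 0 0 0 0 0.62")

```text
time: 11.17
eef_pos: [0.5822, 0.0509, 0.1445]
eef_rot: [[-0.994, 0.109, -0.0], [0.109, 0.994, 0.0], [0.0, 0.0, -1.0]]
force: [-0.1, 0.1, -0.1]
width: 0.0522
finger_force: 0.0
```

Call:
jog_arm(moves="0 0 -1 0 0 0 0.62; 0 0 -2.5 0 0 0 0.62; 0 0 -3 0 0 0 0.62; 0 0 -3 0 0 0 0.62; 0 0 -1.5 0 0 0 0.62")

```text
time: 11.58
eef_pos: [0.5838, 0.0509, 0.2597]
eef_rot: [[-0.994, 0.109, 0.006], [0.109, 0.994, -0.0], [-0.006, 0.0, -1.0]]
force: [1.2, -0.9, 0.9]
width: 0.0538
finger_force: 0.0
```

Call:
jog_arm(moves="-0.6 -1.8 0 0 0 0 0.62; -1.3 -3.7 0 0 0 0 0.62; -1.3 -3.7 0 0 0 0 0.62; -1.3 -3.7 0 0 0 0 0.62; -1.1 -3.4 0 0 0 0 0.62")

```text
time: 12.0
eef_pos: [0.6205, -0.1192, 0.2557]
eef_rot: [[-0.994, 0.109, 0.001], [0.109, 0.994, -0.001], [-0.001, -0.0, -1.0]]
force: [1.4, 0.4, 0.7]
width: 0.0539
finger_force: 0.0
```

Call:
jog_arm(moves="0 0 0 0 0 0 0.62; 0 0 0 0 0 0 0.62; 0 0 0 0 0 0 0.62")

```text
time: 12.25
eef_pos: [0.62, -0.117, 0.2549]
eef_rot: [[-0.994, 0.11, -0.0], [0.11, 0.994, 0.001], [0.0, 0.001, -1.0]]
force: [0.2, -0.5, -0.2]
width: 0.0537
finger_force: 0.0
```

Run:
```python
from h import *
s=arm.read_state(); print(s['eef_pos'].round(4))
im=imaging.snapshot("side")
for X in[(.582,.0508,.162)]:
    q=proj('side',np.array(X)); print(q.round(1),[x.tolist() if hasattr(x,'tolist') else x for x in sat(im,q,4)])
```

```text
[ 0.62   -0.117   0.2549]
[275.7 185.6] [[275.6363636363636, 187.6818181818182], 22]
```

Call:
jog_arm(moves="0 0 2.5 0 0 0 0.62; 0 0 3.8 0 0 0 0.62; 0 0 3.8 0 0 0 0.62; 0 0 3.5 0 0 0 0.62; 0 0 2.5 0 0 0 0.62")

```text
time: 12.72
eef_pos: [0.6184, -0.1146, 0.0903]
eef_rot: [[-0.994, 0.107, -0.003], [0.107, 0.994, 0.001], [0.004, 0.001, -1.0]]
force: [-0.0, 0.4, -0.4]
width: 0.0541
finger_force: 0.0
```

Call:
jog_arm(moves="0 0 0 0 0 0 0.62; 0 0 0 0 0 0 0.62; 0 0 0 0 0 0 0.62")

```text
time: 12.97
eef_pos: [0.6216, -0.1166, 0.0959]
eef_rot: [[-0.994, 0.108, 0.003], [0.108, 0.994, -0.001], [-0.003, -0.001, -1.0]]
force: [0.2, 0.1, 0.7]
width: 0.0541
finger_force: 0.0
```

Call:
jog_arm(moves="0 0 0 0 0 0 0.2; 0 0 0 0 0 0 0.2; 0 0 0 0 0 0 0.2; 0 0 0 0 0 0 0.2; 0 0 0 0 0 0 0.2")

```text
time: 13.38
eef_pos: [0.6209, -0.1174, 0.0948]
eef_rot: [[-0.994, 0.109, 0.002], [0.109, 0.994, -0.0], [-0.002, -0.0, -1.0]]
force: [-0.7, 0.3, 3.5]
width: 0.0334
finger_force: 30.0
```

Call:
jog_arm(moves="0 0 0 0 0 0 0.2; 0 0 0 0 0 0 0.2; 0 0 0 0 0 0 0.2; 0 0 0 0 0 0 0.2")

```text
time: 13.72
eef_pos: [0.621, -0.1174, 0.0948]
eef_rot: [[-0.994, 0.109, 0.002], [0.109, 0.994, -0.0], [-0.002, -0.0, -1.0]]
force: [-0.2, 0.9, 5.5]
width: 0.0333
finger_force: 30.0
```

Call:
jog_arm(moves="0 0 -2 0 0 0 0.2; 0 0 -4 0 0 0 0.2; 0 0 -4.1 0 0 0 0.2; 0 0 -4.1 0 0 0 0.2; 0 0 -4 0 0 0 0.2")

```text
time: 14.13
eef_pos: [0.6195, -0.1171, 0.2768]
eef_rot: [[-0.994, 0.109, -0.001], [0.109, 0.994, 0.0], [0.001, 0.0, -1.0]]
force: [1.1, 0.2, -1.9]
width: 0.0332
finger_force: 30.0
```

Call:
jog_arm(moves="0.9 2.2 -1.3 0 0 0 0.2; 1.5 3.4 0 0 0 0 0.2; 1.5 3.4 0 0 0 0 0.2; 1.5 3.4 0 0 0 0 0.2; 1.5 3.4 0 0 0 0 0.2")

```text
time: 14.55
eef_pos: [0.5677, 0.0485, 0.2879]
eef_rot: [[-0.994, 0.11, -0.001], [0.11, 0.994, 0.0], [0.001, -0.0, -1.0]]
force: [0.7, 0.1, -1.5]
width: 0.0335
finger_force: 30.0
```

Call:
jog_arm(moves="1.5 3.4 0 0 0 0 0.2; 1.5 3.4 0 0 0 0 0.2; 1.5 3.4 0 0 0 0 0.2; 1.5 3.4 0 0 0 0 0.2; 0.96 2.48 0 0 0 0 0.2")

```text
time: 14.97
eef_pos: [0.5154, 0.2173, 0.288]
eef_rot: [[-0.994, 0.108, -0.001], [0.108, 0.994, 0.0], [0.001, 0.0, -1.0]]
force: [0.7, 0.2, -1.5]
width: 0.0335
finger_force: 30.0
```

Call:
jog_arm(moves="0 0 0 0 0 0 0.2; 0 0 0 0 0 0 0.2; 0 0 0 0 0 0 0.2; 0 0 0 0 0 0 0.2")

```text
time: 15.3
eef_pos: [0.5174, 0.2137, 0.2882]
eef_rot: [[-0.994, 0.11, -0.0], [0.11, 0.994, -0.001], [0.0, -0.001, -1.0]]
force: [0.5, -0.4, -0.9]
width: 0.0333
finger_force: 30.0
```

Call:
jog_arm(moves="-0.07 0.09 1.5 0 0 0 0.2; 0 0 3 0 0 0 0.2; 0 0 3.5 0 0 0 0.2; 0 0 3 0 0 0 0.2; 0 0 1.8 0 0 0 0.2")

```text
time: 15.72
eef_pos: [0.5164, 0.2135, 0.1565]
eef_rot: [[-0.994, 0.111, -0.005], [0.111, 0.994, -0.002], [0.005, -0.002, -1.0]]
force: [-0.8, 0.4, -1.2]
width: 0.0335
finger_force: 30.0
```

Call:
jog_arm(moves="0 0 0 0 0 0 0.2; 0 0 0 0 0 0 0.2; 0 0 0 0 0 0 0.2; 0 0 0 0 0 0 0.2; 0 0 0 0 0 0 0.2")

```text
time: 16.13
eef_pos: [0.5194, 0.2157, 0.1627]
eef_rot: [[-0.994, 0.109, 0.004], [0.109, 0.994, 0.001], [-0.003, 0.001, -1.0]]
force: [-0.3, 0.4, -1.9]
width: 0.0334
finger_force: 30.0
```

Call:
jog_arm(moves="0 0 0 0 0 0 0.2; 0 0 0 0 0 0 0.2; 0 0 0 0 0 0 0.2; 0 0 0 0 0 0 0.2; 0 0 0 0 0 0 0.2")

```text
time: 16.55
eef_pos: [0.5179, 0.2156, 0.1606]
eef_rot: [[-0.994, 0.109, 0.0], [0.109, 0.994, -0.0], [-0.0, -0.0, -1.0]]
force: [-1.0, -0.4, -1.8]
width: 0.033
finger_force: 30.0
```

Run:
```python
from h import *
s=arm.read_state(); print(s['eef_pos'].round(4),s['eef_rot'].round(4).tolist(),s['force'].round(2))
p=s['eef_pos']
for n in("side","top"):
    im=np.mean([imaging.snapshot(n) for _ in range(3)],0).astype(int); cv2.imwrite(f"pics/{n}4.png",im[...,::-1])
    for h in(0,.03,.05): 
        q=proj(n,p+[0,0,-.0948+h]); r=int(round(q[1])); c=int(round(q[0])); print(n,h,q.round(1),c-13,im[r,c-13:c+14,0].tolist(),im[r,c-13:c+14,1].tolist())
    print(n,'hole',proj(n,np.array([.5174,.2145,.055])).round(1))
```

```text
[0.5179 0.2156 0.1606] [[-0.9941, 0.1089, 0.0], [0.1089, 0.9941, -0.0], [-0.0, -0.0, -1.0]] [-0.99 -0.41 -1.79]
side 0 [301.3 266.9] 288 [170, 169, 170, 167, 161, 141, 112, 78, 52, 39, 39, 39, 38, 39, 36, 40, 37, 38, 37, 39, 45, 61, 79, 92, 97, 94, 89] [101, 101, 101, 100, 96, 84, 67, 47, 30, 22, 23, 23, 23, 24, 19, 25, 19, 20, 21, 23, 28, 39, 59, 77, 83, 74, 63]
side 0.03 [301.9 258.3] 289 [170, 170, 172, 169, 167, 152, 119, 81, 66, 64, 61, 57, 53, 51, 51, 51, 52, 55, 58, 61, 61, 68, 80, 88, 89, 82, 79] [101, 101, 104, 101, 100, 92, 72, 58, 56, 56, 53, 48, 43, 39, 40, 40, 42, 46, 50, 52, 49, 48, 61, 73, 76, 66, 57]
side 0.05 [302.3 252.4] 289 [24, 16, 17, 12, 14, 10, 9, 9, 9, 6, 12, 12, 8, 9, 6, 11, 11, 10, 11, 8, 8, 11, 10, 15, 23, 30, 30] [15, 13, 14, 8, 11, 8, 9, 9, 6, 9, 10, 12, 4, 7, 7, 9, 11, 7, 11, 11, 10, 10, 9, 14, 22, 28, 28]
side hole [301.3 269.5]
top 0 [216.6 230.7] 204 [37, 33, 34, 46, 61, 65, 62, 53, 39, 48, 62, 65, 65, 58, 45, 39, 38, 38, 38, 36, 33, 30, 30, 33, 32, 32, 33] [29, 26, 23, 23, 27, 28, 27, 24, 19, 22, 28, 29, 28, 26, 20, 18, 18, 18, 18, 18, 19, 22, 24, 26, 26, 26, 27]
top 0.03 [214.9 228.8] 202 [20, 20, 19, 21, 31, 49, 62, 64, 60, 48, 41, 54, 63, 65, 64, 57, 42, 38, 38, 38, 38, 35, 30, 31, 32, 33, 33] [15, 14, 13, 14, 16, 22, 27, 28, 26, 22, 19, 24, 27, 28, 28, 25, 19, 18, 18, 18, 18, 17, 19, 24, 27, 28, 28]
top 0.05 [213.8 227.4] 201 [19, 17, 17, 16, 20, 35, 54, 63, 63, 57, 42, 43, 59, 64, 65, 64, 56, 43, 38, 38, 39, 37, 34, 28, 27, 32, 33] [12, 11, 11, 10, 11, 17, 24, 28, 27, 25, 21, 21, 27, 27, 29, 28, 25, 20, 18, 19, 18, 18, 17, 16, 21, 26, 28]
top hole [217.6 231.6][ WARN:0@1.685] global loadsave.cpp:1063 imwrite_ Unsupported depth image for selected encoder is fallbacked to CV_8U.
```

Call:
jog_arm(moves="-0.1 -0.07 0.4 0 0 0 0.2; 0 0 0.4 0 0 0 0.2; 0 0 0 0 0 0 0.2; 0 0 0 0 0 0 0.2; 0 0 0 0 0 0 0.2")

```text
time: 17.27
eef_pos: [0.5187, 0.2148, 0.1523]
eef_rot: [[-0.994, 0.109, -0.0], [0.109, 0.994, -0.0], [0.0, -0.0, -1.0]]
force: [-0.2, 0.7, -1.1]
width: 0.0336
finger_force: 30.0
```

Call:
jog_arm(moves="0 0 0.2 0 0 0 0.2; 0 0 0.2 0 0 0 0.2; 0 0 0.2 0 0 0 0.2; 0 0 0.1 0 0 0 0.2; 0 0 0 0 0 0 0.2")

```text
time: 17.68
eef_pos: [0.5185, 0.2147, 0.1451]
eef_rot: [[-0.994, 0.109, -0.001], [0.109, 0.994, -0.0], [0.001, -0.0, -1.0]]
force: [0.4, -0.7, -0.4]
width: 0.0332
finger_force: 30.0
```

In, first try. Seat it, release, and rise.

Call:
jog_arm(moves="0 0 0.7 0 0 0 0.2; 0 0 0.9 0 0 0 0.2; 0 0 0.9 0 0 0 0.2; 0 0 0.8 0 0 0 0.2; 0 0 0 0 0 0 0.2")

```text
time: 18.1
eef_pos: [0.5172, 0.2144, 0.1097]
eef_rot: [[-0.994, 0.109, -0.004], [0.109, 0.994, -0.001], [0.004, -0.001, -1.0]]
force: [-0.4, 0.4, -2.3]
width: 0.0335
finger_force: 30.0
```

Call:
jog_arm(moves="0 0 0.2 0 0 0 0.2; 0 0 0.2 0 0 0 0.2; 0 0 0.2 0 0 0 0.2; 0 0 0.1 0 0 0 0.2; 0 0 0 0 0 0 0.2")

```text
time: 18.52
eef_pos: [0.5195, 0.2149, 0.1068]
eef_rot: [[-0.994, 0.109, 0.001], [0.109, 0.994, 0.0], [-0.001, 0.0, -1.0]]
force: [-1.3, -0.6, 5.2]
width: 0.0332
finger_force: 30.0
```

Call:
jog_arm(moves="0 0 -0.2 0 0 0 0.62; 0 0 0 0 0 0 0.62; 0 0 0 0 0 0 0.62; 0 0 0 0 0 0 0.62; 0 0 0 0 0 0 0.62")

```text
time: 18.93
eef_pos: [0.5188, 0.2148, 0.1075]
eef_rot: [[-0.994, 0.109, 0.0], [0.109, 0.994, 0.0], [-0.0, 0.0, -1.0]]
force: [-0.7, -0.4, 0.4]
width: 0.0521
finger_force: 0.0
```

Call:
jog_arm(moves="0 0 -1 0 0 0 0.62; 0 0 -2.5 0 0 0 0.62; 0 0 -3.5 0 0 0 0.62; 0 0 -4 0 0 0 0.62; 0 0 -4 0 0 0 0.62")

```text
time: 19.35
eef_pos: [0.5182, 0.2146, 0.2593]
eef_rot: [[-0.994, 0.109, -0.001], [0.109, 0.994, -0.0], [0.001, -0.0, -1.0]]
force: [0.6, 0.5, -0.1]
width: 0.054
finger_force: 0.0
```

Both strays are placed. I'll move over the red mill, then check the placements and measure the pan.

Call:
jog_arm(moves="-1.6 -1.5 0 0 0 0 0.62; -2.4 -2.3 0 0 0 0 0.62; -2.4 -2.3 0 0 0 0 0.62; -1.7 -1.7 0 0 0 0 0.62; 0 0 0 0 0 0 0.62")

```text
time: 19.77
eef_pos: [0.5932, 0.1247, 0.2583]
eef_rot: [[-0.994, 0.113, 0.002], [0.113, 0.994, -0.002], [-0.002, -0.001, -1.0]]
force: [0.3, 0.6, 0.3]
width: 0.0539
finger_force: 0.0
```

Call:
jog_arm(moves="0 0 0 0 0 0 0.62; 0 0 0 0 0 0 0.62; 0 0 0 0 0 0 0.62; 0 0 0 0 0 0 0.62")

```text
time: 20.1
eef_pos: [0.5902, 0.1295, 0.2577]
eef_rot: [[-0.994, 0.108, -0.0], [0.108, 0.994, 0.0], [0.0, 0.0, -1.0]]
force: [0.7, -0.7, -0.6]
width: 0.054
finger_force: 0.0
```

Run:
```python
from h import *
s=arm.read_state(); print(s['eef_pos'].round(4),s['eef_rot'].round(3).tolist())
im={n:imaging.snapshot(n) for n in("top","side")}
for n,X in [('st',(.582,.0508,.162)),('ss',(.5174,.2145,.124)),('sa',(.5091,.137,.124)),('sb',(.5005,.0598,.124))]:
    q=proj('side',np.array(X)); print(n,q.round(1),sat(im['side'],q,4)[0].round(1))
f=lambda x,k:np.clip(cv2.resize(x[...,::-1],None,fx=k,fy=k,interpolation=cv2.INTER_CUBIC).astype(float)*1.5,0,255).astype(np.uint8)
a=f(im['top'][205:305,370:510],3);b=f(im['side'][90:290,230:350],1.5*1.0)
o=np.zeros((300,620,3),np.uint8);o[:,:420]=a;o[:300,430:610]=b;cv2.imwrite("pics/pan.png",o)
```

```text
[0.5902 0.1295 0.2577] [[-0.994, 0.108, -0.0], [0.108, 0.994, 0.0], [0.0, 0.0, -1.0]]
st [275.7 185.6] [278.1 184.7]
ss [302.7 249.5] [302.5 250.8]
sa [306.2 224.1] [305.8 224.9]
sb [309.5 200.9] [309.2 202.1]
```

View pics/pan.png

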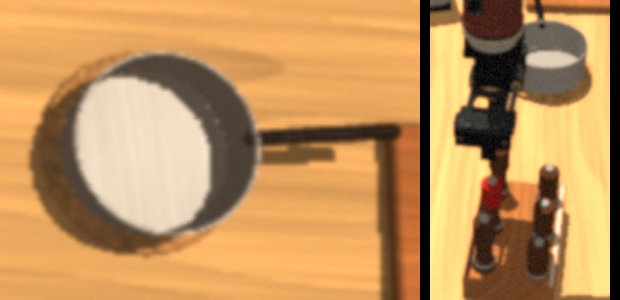

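All four rack-row positions match, with both placed mills fully down. In the crop the pan rim spans about u 71–260, v 52–237, so its centre is near (425,253) in full pixels. Grip the red mill and compute the pan centre.

Call:
jog_arm(moves="0 0 2 0 0 0 0.62; 0 0 3 0 0 0 0.62; 0 0 3 0 0 0 0.62; 0 0 2.2 0 0 0 0.62; 0 0 1.2 0 0 0 0.62")

```text
time: 20.62
eef_pos: [0.5886, 0.1288, 0.1401]
eef_rot: [[-0.994, 0.108, -0.005], [0.108, 0.994, -0.0], [0.005, -0.001, -1.0]]
force: [0.3, -0.1, 0.3]
width: 0.0538
finger_force: 0.0
```

Call:
jog_arm(moves="0 0 0 0 0 0 0.62; 0 0 0 0 0 0 0.62; 0 0 0 0 0 0 0.62; 0 0 0 0 0 0 0.62")

```text
time: 20.95
eef_pos: [0.5923, 0.1287, 0.1459]
eef_rot: [[-0.994, 0.109, 0.004], [0.109, 0.994, 0.0], [-0.004, 0.001, -1.0]]
force: [-0.6, 0.2, 0.6]
width: 0.0542
finger_force: 0.0
```

Call:
jog_arm(moves="0 0 0 0 0 0 0.2; 0 0 0 0 0 0 0.2; 0 0 0 0 0 0 0.2; 0 0 0 0 0 0 0.2; 0 0 0 0 0 0 0.2", squeeze=40)

```text
time: 21.37
eef_pos: [0.5911, 0.1285, 0.1439]
eef_rot: [[-0.994, 0.109, 0.001], [0.109, 0.994, 0.0], [-0.001, 0.0, -1.0]]
force: [-0.3, 0.8, 0.3]
width: 0.0331
finger_force: 40.0
```

Call:
jog_arm(moves="0 0 0 0 0 0 0.2; 0 0 0 0 0 0 0.2; 0 0 0 0 0 0 0.2; 0 0 0 0 0 0 0.2")

```text
time: 21.7
eef_pos: [0.5911, 0.1285, 0.1439]
eef_rot: [[-0.994, 0.109, 0.001], [0.109, 0.994, 0.0], [-0.001, 0.0, -1.0]]
force: [0.4, 0.4, 2.9]
width: 0.033
finger_force: 40.0
```

Run:
```python
from h import *
z=lambda u,v:(u/3+370,v/3+205)
for n,q in [('c',(165,145)),('r',(260,148)),('l',(71,143)),('t',(163,52)),('b',(163,237)),('handle',(398,130))]: print(n,plane('top',z(*q),.078).round(4))
```

```text
c [ 0.4943 -0.3432  0.078 ]
r [ 0.4975 -0.4267  0.078 ]
l [ 0.4902 -0.2605  0.078 ]
t [ 0.578  -0.3419  0.078 ]
b [ 0.4138 -0.341   0.078 ]
handle [ 0.5221 -0.5486  0.078 ]
```

The pan centre is (0.4955,-0.343) and the measured rim radius is 82–83 mm, as expected. The red mill is gripped at 40 N, so I'll draw it up.

Call:
jog_arm(moves="0 0 -0.5 0 0 0 0.2; 0 0 -1 0 0 0 0.2; 0 0 -2 0 0 0 0.2; 0 0 -2.5 0 0 0 0.2; 0 0 -2.5 0 0 0 0.2")

```text
time: 22.12
eef_pos: [0.59, 0.1283, 0.229]
eef_rot: [[-0.994, 0.109, -0.002], [0.109, 0.994, -0.0], [0.002, -0.001, -1.0]]
force: [0.6, -0.3, -1.5]
width: 0.0334
finger_force: 40.0
```

Call:
jog_arm(moves="0 0 -2.5 0 0 0 0.2; 0 0 -2.5 0 0 0 0.2; 0 0 -2 0 0 0 0.2; 0 0 -1.5 0 0 0 0.2; 0 0 0 0 0 0 0.2")

```text
time: 22.53
eef_pos: [0.5923, 0.1285, 0.3185]
eef_rot: [[-0.994, 0.109, 0.007], [0.109, 0.994, 0.0], [-0.007, 0.001, -1.0]]
force: [0.2, -0.2, -0.4]
width: 0.0335
finger_force: 40.0
```

Call:
jog_arm(moves="0.2 -2 0 0 0 0 0.2; 0.35 -3.4 0 0 0 0 0.2; 0.35 -3.4 0 0 0 0 0.2; 0.35 -3.4 0 0 0 0 0.2; 0.35 -3.4 0 0 0 0 0.2")

```text
time: 22.95
eef_pos: [0.5567, -0.026, 0.3121]
eef_rot: [[-0.994, 0.108, -0.002], [0.108, 0.994, 0.0], [0.002, 0.0, -1.0]]
force: [0.4, -1.0, -1.8]
width: 0.0331
finger_force: 40.0
```

Call:
jog_arm(moves="0.35 -3.4 0 0 0 0 0.2; 0.35 -3.4 0 0 0 0 0.2; 0.35 -3.4 0 0 0 0 0.2; 0.35 -3.4 0 0 0 0 0.2; 0.35 -3.4 0 0 0 0 0.2")

```text
time: 23.37
eef_pos: [0.5208, -0.1932, 0.3123]
eef_rot: [[-0.994, 0.109, -0.002], [0.109, 0.994, 0.001], [0.002, 0.001, -1.0]]
force: [0.1, 0.0, -2.0]
width: 0.033
finger_force: 40.0
```

Call:
jog_arm(moves="0.35 -3.4 0 0 0 0 0.2; 0.3 -2.4 0 0 0 0 0.2; 0 0 0 0 0 0 0.2; 0 0 0 0 0 0 0.2; 0 0 0 0 0 0 0.2")

```text
time: 23.78
eef_pos: [0.5089, -0.2483, 0.3125]
eef_rot: [[-0.994, 0.109, -0.001], [0.109, 0.994, 0.002], [0.001, 0.001, -1.0]]
force: [0.1, 0.7, -1.4]
width: 0.033
finger_force: 40.0
```

Now tilt about tool x: 9 rows of 5°.

Call:
jog_arm(moves="0 0 0 3 0 0 0.2; 0 0 0 5 0 0 0.2; 0 0 0 5 0 0 0.2; 0 0 0 5 0 0 0.2; 0 0 0 5 0 0 0.2")

```text
time: 24.2
eef_pos: [0.5098, -0.2473, 0.314]
eef_rot: [[-0.994, 0.099, -0.041], [0.107, 0.914, -0.392], [-0.002, -0.394, -0.919]]
force: [-0.7, -0.4, -1.6]
width: 0.033
finger_force: 40.0
```

Call:
jog_arm(moves="0 0 0 5 0 0 0.2; 0 0 0 5 0 0 0.2; 0 0 0 5 0 0 0.2; 0 0 0 4 0 0 0.2; 0 0 0 3 0 0 0.2")

```text
time: 24.62
eef_pos: [0.5096, -0.2463, 0.3126]
eef_rot: [[-0.994, 0.074, -0.075], [0.105, 0.702, -0.705], [0.0, -0.709, -0.706]]
force: [0.3, -0.3, -2.1]
width: 0.0333
finger_force: 40.0
```

Call:
jog_arm(moves="0 0 0 0 0 0 0.2; 0 0 0 0 0 0 0.2; 0 0 0 0 0 0 0.2; 0 0 0 0 0 0 0.2; 0 0 0 0 0 0 0.2")

```text
time: 25.03
eef_pos: [0.5094, -0.2493, 0.3143]
eef_rot: [[-0.994, 0.079, -0.076], [0.11, 0.703, -0.702], [-0.001, -0.707, -0.708]]
force: [-0.0, 0.2, -2.1]
width: 0.0331
finger_force: 40.0
```

Run:
```python
from h import *
s=arm.read_state(); R=np.array(s['eef_rot']); p=np.array(s['eef_pos']); print(p.round(4),R.round(4).tolist(),s['qpos'].round(1),s['force'].round(1))
foot=p+R@[0,0,.1319]; print('foot',foot.round(4),'tilt',np.degrees(np.arccos(-R[2,2])))
print('shift cm in tool',(R.T@(np.array([.497,-.358,.125])-foot)*100).round(2))
```

```text
[ 0.5094 -0.2493  0.3143] [[-0.994, 0.0787, -0.0765], [0.1097, 0.7032, -0.7025], [-0.0015, -0.7066, -0.7076]] [-11.3   1.4 102.6 -46.3  76.6 -83.3] [-0.   0.2 -2.1]
foot [ 0.4993 -0.3419  0.221 ] tilt 44.95996525569648
shift cm in tool [0.07 5.63 7.94]
```

Call:
jog_arm(moves="0 0.8 1.1 0 0 0 0.2; 0 1.4 2 0 0 0 0.2; 0 1.4 2 0 0 0 0.2; 0 1.3 1.9 0 0 0 0.2; 0.07 0.7 0.9 0 0 0 0.2")

```text
time: 25.45
eef_pos: [0.5048, -0.2653, 0.2139]
eef_rot: [[-0.994, 0.075, -0.081], [0.11, 0.704, -0.701], [0.004, -0.706, -0.708]]
force: [-0.5, -0.2, -2.3]
width: 0.0333
finger_force: 40.0
```

Call:
jog_arm(moves="0 0 0 0 0 0 0.2; 0 0 0 0 0 0 0.2; 0 0 0 0 0 0 0.2; 0 0 0 0 0 0 0.2; 0 0 0 0 0 0 0.2")

```text
time: 25.87
eef_pos: [0.5077, -0.2651, 0.2198]
eef_rot: [[-0.994, 0.079, -0.075], [0.109, 0.702, -0.704], [-0.003, -0.707, -0.707]]
force: [-0.3, 0.7, -2.5]
width: 0.0331
finger_force: 40.0
```

Call:
jog_arm(moves="0 0 0 0 0 0 0.2; 0 0 0 0 0 0 0.2; 0 0 0 0 0 0 0.2; 0 0 0 0 0 0 0.2; 0 0 0 0 0 0 0.2")

```text
time: 26.28
eef_pos: [0.5068, -0.265, 0.2181]
eef_rot: [[-0.994, 0.077, -0.077], [0.109, 0.703, -0.703], [-0.0, -0.707, -0.707]]
force: [-0.2, -0.0, -2.2]
width: 0.033
finger_force: 40.0
```

Run:
```python
from h import *
s=arm.read_state(); R=np.array(s['eef_rot']); p=np.array(s['eef_pos'])
foot=p+R@[0,0,.1319]; print('foot',foot.round(4),'tilt',np.degrees(np.arccos(-R[2,2])),s['width'],s['force'].round(1),s['dq'].round(2))
im={n:imaging.snapshot(n) for n in("top","side")}
for n in im: print(n,proj(n,foot).round(0))
o=np.hstack([cv2.resize(im['top'][90:310,190:480],(390,296)),cv2.resize(im['side'][60:310,150:400],(400,296))])[...,::-1]
cv2.imwrite("pics/fin.png",np.clip(o.astype(float)*1.6,0,255).astype(np.uint8))
```

```text
foot [ 0.4967 -0.3577  0.1249] tilt 44.99868666782629 0.03299047165222473 [-0.2 -0.  -2.2] [-0.06  0.01  0.12 -0.11 -0.03  0.07]
top [437. 250.]
side [309. 102.]
```

View pics/fin.png

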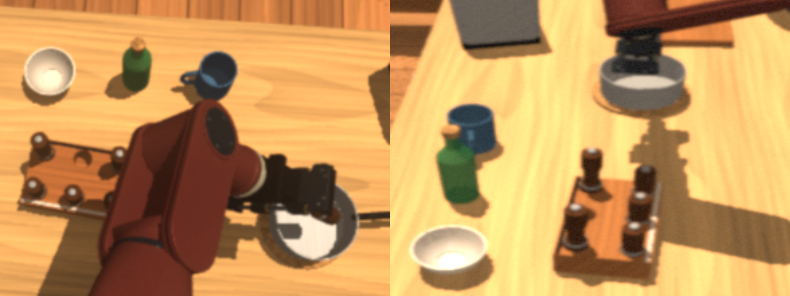

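The final picture shows five mills standing in the rack with the red one's hole empty. The red mill is slanted 45° over the pan, with its foot at about (437,250) in the top view, and the bystanders haven't moved. Handing it in.

```bash
python3 -c "
from station import arm
print(arm.job_done())"
```

```text
the job is handed in; nothing more can be done
None
```

I handed the job in at about 26 s: both stray mills are seated in their holes, and the red mill is held still at 45° over the pan, its foot about 3.5 cm above the rim and 1.5 cm past the pan's middle.

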